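# Fetch the barcode scanner from the drawer and dock it

## Task

At the library's issue desk, pull the wide drawer of the small cream drawer unit well open by its handle, take out the barcode scanner lying inside, and set it gently on its charging base on the desk so that it sits fully home over the two pegs (either way round). The drawer may be left open; keep the narrow drawer shut and leave the other things on the desk where they are.

Things in the scene. Friction and masses are not known exactly. Their poses are not given: they have to be found in the camera images.
- unit: Fixed cream steel drawer unit with books in a tray on top (to z 235 mm). 240 (x) x 380 (y) mm. Origin: centre of underside. Drawer faces at its x = -120 mm, looking to its -x; wide drawer at -y, narrow at +y. The tray's rim (z 90 to 155 mm) overhangs the faces to x = -147 mm, just above the handles: a gripper pointing straight down is blocked, so lean its body back from the unit.
- wide_drawer (a joint): Slide of the wide drawer, m: 0 shut, grows as it is pulled along the unit's -x, stop at 0.19; starts 0 to 10 mm ajar. Friction about 1.5 N. Front panel 227 mm wide, 15 mm thick, top at z = 87 mm. Inside: floor at z = 18 mm, clear width 199 mm (y), walls 6 mm thick, up to z = 67 mm.
- wide_drawer_handle (a point): Middle of the wide drawer's handle: an upright steel bar 11 mm in diameter, from 24 mm below to 24 mm above this point, 35 mm in front of the drawer's face, held by a thin pin near each end. Both sides (y) are free. Moves with the drawer; axes as the unit's. 50 mm above the desk.
- narrow_drawer (a joint): Slide of the narrow drawer, m, 0 shut. Same kind of handle, 187.5 mm to the +y side of the other. To be left shut.
- scanner: Black pocket barcode scanner, block 100 (x) x 44 (y) x 46 mm high plus a 4 mm button on top; 0.18 kg. Origin: centre of underside. Two sockets in the underside at x = -30 and +30 mm, 14 mm across, 14 mm deep. Stands upright on the wide drawer's floor, x within 9 degrees of the slide, centre 75 to 87 mm behind the plane of the drawer faces while shut.
- charger: Fixed grey charging base on the desk, a slab 150 (x) x 84 (y) x 20 mm high. Origin: centre of its underside.
- charger_seat (a point): Centre of the charging base's top face, 20 mm above the desk, axes as the base's. Two steel pegs rise from it at x = -30 and +30 mm: 9 mm across at the foot, 4 mm at the top, 12 mm high. Seated, the scanner's underside lies on this face, its origin here and its x along x or -x.
- mug: White mug, 80 mm across, 90 mm high, handle to its +y. Origin: centre of underside. Bystander.
- stapler: Stapler, 130 x 34 x 53 mm. Origin: centre of underside. Bystander.
- stamp: Hand stamp with a wooden grip, 44 x 30 x 80 mm high. Origin: centre of underside. Bystander.
- paperback: Book lying flat, 180 x 120 x 20 mm. Origin: centre of underside. Bystander.
- glue: Small white glue bottle, 34 mm across, 95 mm high. Origin: centre of underside. Bystander.
- tape: Tape dispenser, 120 x 50 x 86 mm high. Origin: centre of underside. Bystander.
Mind the look-alikes: they are no part of the job. Several things look just like the charger: the one meant starts farthest from the robot's base.

How it is judged:
By the outcome, as a careful person would: the job done as asked, in the order asked, and still so for the second after the job is handed in, with the robot touching nothing.
It also fails if it takes over 72 s, if anything falls off the work surface, if the arm or the gripper's body presses on something with over 40 N, if the wrist force passes 120 N, or if a joint passes its speed limit or range.

## Robot

A 6-joint arm with a two-finger parallel gripper is mounted at the origin on the work surface. World frame = base frame: x ahead of the robot, y to its left, z up, the work surface at z = 0. Lengths are in mm, angles in rad, forces in N, time in s.
With the tool pointing down it reaches from about 375 to 750 mm from the base axis. Payload 9 kg.
Tool frame: the origin (TCP) lies at the very end of the fingers, on their centre line; the grasp point (between the pads) lies 19 mm behind it (bot.tcp_to_grasp is the distance from the TCP to the grasp point, in mm); z points along the fingers, y is the line along which they close (so a half turn about z gives the same grasp; the last joint's range is limited). The gripper opens to 85 mm and grips with 20 to 120 N. Pads are 22 mm wide; open, the fingers measure 114 mm over their backs; the gripper's body (76 mm by 85 mm) begins 54 mm behind the grasp point. The pads swing forward as they close: fully open they stand 13 mm farther back than shut.
Start: joints at [-1.337, 0.104, 0.097, 1.564, 0, 1.353], TCP at [261.965, -539.825, 231.331] pointing down, gripper open.
Joint ranges: [-2.99, 2.99], [-0.84, 1.86], [-1.1, 1.16], [-1.84, 2.11], [-1.51, 1.56], [-3.14, 3.14]. Speed limits (rad/s): [2.22, 2.22, 2.57, 3.14, 3.14, 3.14].

## Interface

Orientations are given as a rotation vector (axis times angle).
In Python, from rig import bot, vision gives the robot as it stands.
- The arm moves only by the tool arm_command, never from a script. Its argument "motion" is a list of rows, each an object of numbers: "dx", "dy", "dz": the shift along the tool's x, y, z in m; "ax", "ay", "az": the turn, a rotation vector about the tool's x, y, z in degrees; "jaw": the closure, from 0 (fully open) to 1 (shut). In form: [{"dx": .., "dy": .., "dz": .., "ax": .., "ay": .., "az": .., "jaw": ..}, ...]. A call has 1 to 12 rows; each row is the pose to reach, as a shift and turn from the pose commanded when the call began, along the tool's axes at that moment; what a row does not reach only later rows make up. A row lasts 1/8 s, in which the tool goes at most 62.5 mm and 10.7 degrees, less where a joint would pass 70% of its speed; a pose out of reach is approached as far as the arm can. A call with a gripper value outside its range is refused whole. The fingers move at their own pace and stop on an object; the grip force is fixed at half the most. Time passes only in rows, so rows that repeat a pose let the fingers close. It gives the time, the measured TCP pose, the force, the opening and the grip force at its end, in the units of the state.
- bot.read_state(): the state, without advancing time (a new reading comes with each control period).
- vision.capture(name): name is "side" or "top" or "wrist"; returns the picture (384x512x3 uint8, blue, green, red); there is no depth.
- vision.calibration(name): a dict with "fx", "fy", "cx", "cy" (pixels), "cam_to_world" (4x4, takes a point from camera to world coordinates); the wrist camera has in their place "tool_from_camera" (4x4, takes a point from camera to tool coordinates, whose origin is the TCP and whose axes are the flange's). Camera axes: x right, y down, z forward; pixel columns grow to the right and rows downward; lengths in mm; the calibration is good to about 2 mm. The wrist camera is an equidistant fisheye: a pixel r from the principal point sees the ray r / f radians off the axis. A picture is of the moment at which its call begins: read the wrist's pose just before it. calibration takes no time and is no camera call.
- bot.close_job(): hands the job in; it is judged then, once.
The state is a dict: "t": time; "qpos": joint angles; "joint_velocities": joint speeds; "joint_torque": joint torques, N m; "tool_pos": TCP position; "tool_rot": TCP orientation; "contact_force": force on the tool from outside, world axes, zero at the start; "wrist_torque": the same for the moment, N m; "finger_gap": finger opening in mm; "gripper_force": force on a finger pad.
Only numpy, scipy, OpenCV 4.12 (cv2) and the standard library are available. Lean on these libraries where they do the work, as an engineer would, in place of code of your own. Each camera call takes 0.05 s, during which the arm holds its last target. There are 200 camera calls.

## Working session

There is one attempt and no reset: what is moved stays moved. The work goes in short steps, Python scripts to look and compute and a tool call to move; the robot and the scene stay as the last step left them, time stands still between calls to the robot, and variables do not carry over. Pictures are saved under pics/ and viewed, at most 10 in all, crops included, and the job is handed in when it is done.

Besides the shell and the picture viewer there is one more tool, called after "Call:" in YAML: its name, and indented under it one key for each argument. arm_command: Moves the arm, as the interface text tells. Its arguments: {"type":"object","properties":{"motion":{"type":"array","items":{"type":"object","properties":{"dx":{"type":"number"},"dy":{"type":"number"},"dz":{"type":"number"},"ax":{"type":"number"},"ay":{"type":"number"},"az":{"type":"number"},"jaw":{"type":"number"}}}}},"required":["motion"]}

```bash
mkdir -p pics; cat > h.py <<'E'
import numpy as np, cv2
from scipy.spatial.transform import Rotation as R
from rig import bot, vision
def ray(name,u,v,T=None):
    c=vision.calibration(name)
    if name!='wrist':
        d=np.array([(u-c['cx'])/c['fx'],(v-c['cy'])/c['fy'],1]);M=np.array(c['cam_to_world'])
    else:
        a,b=(u-c['cx'])/c['fx'],(v-c['cy'])/c['fy'];r=np.hypot(a,b)+1e-12
        d=np.array([a/r*np.sin(r),b/r*np.sin(r),np.cos(r)]);M=T@np.array(c['tool_from_camera'])
    return M[:3,3],M[:3,:3]@d
def tool(s=None):
    s=s or bot.read_state();T=np.eye(4);T[:3,:3]=R.from_rotvec(s['tool_rot']).as_matrix();T[:3,3]=s['tool_pos'];return T
def onz(name,u,v,z,T=None):
    o,d=ray(name,u,v,T);return (o+d*(z-o[2])/d[2]).round(1)
def proj(name,P,T=None):
    c=vision.calibration(name)
    M=np.array(c['cam_to_world']) if name!='wrist' else T@np.array(c['tool_from_camera'])
    p=np.linalg.inv(M)@np.r_[P,1]
    if name!='wrist': return np.array([c['cx']+c['fx']*p[0]/p[2],c['cy']+c['fy']*p[1]/p[2]])
    n=np.hypot(p[0],p[1]);r=np.arctan2(n,p[2]);return np.array([c['cx']+c['fx']*r*p[0]/n,c['cy']+c['fy']*r*p[1]/n])
def move(P,Rt,T=None):
    "shift(m)/turn(deg) in tool axes from current measured pose to target"
    T=tool() if T is None else T
    return (T[:3,:3].T@(np.array(P)-T[:3,3])/1000).round(4),np.degrees(R.from_matrix(T[:3,:3].T@Rt).as_rotvec()).round(2)
E
python3 - <<'E'
from h import *
a=vision.capture('top');b=vision.capture('side');cv2.imwrite('pics/top.png',a);cv2.imwrite('pics/side.png',b)
cv2.imwrite('pics/a1.png',cv2.resize(a,(800,600),interpolation=2));cv2.imwrite('pics/a2.png',cv2.resize(b,(800,600),interpolation=2))
for n in('top','side','wrist'):print(n,vision.calibration(n))
print(bot.read_state(), bot.tcp_to_grasp)
E
```

```text
top {'fx': 429.7363267337693, 'fy': 429.7363267337693, 'cx': 254.3409510697786, 'cy': 192.40134101887324, 'cam_to_world': array([[ 8.72995958e-03, -9.91380548e-01,  1.30722593e-01,
         3.63153681e+02],
       [-9.99706170e-01, -5.69653427e-03,  2.35610472e-02,
         6.37850763e+00],
       [-2.26132982e-02, -1.30889870e-01, -9.91138981e-01,
         1.34807222e+03],
       [ 0.00000000e+00,  0.00000000e+00,  0.00000000e+00,
         1.00000000e+00]])}
side {'fx': 449.5057195905385, 'fy': 449.5057195905385, 'cx': 255.0808195388645, 'cy': 187.7979297142439, 'cam_to_world': array([[ 9.97116470e-01, -5.79081462e-02,  4.90448014e-02,
         4.28464955e+02],
       [-7.54544586e-02, -6.87700240e-01,  7.22063020e-01,
        -9.76538016e+02],
       [-8.08520924e-03, -7.23681578e-01, -6.90086663e-01,
         1.03225458e+03],
       [ 0.00000000e+00,  0.00000000e+00,  0.00000000e+00,
         1.00000000e+00]])}
wrist {'fx': 297.3186396354542, 'fy': 297.3186396354542, 'cx': 261.19800758731657, 'cy': 188.2590178678721, 'tool_from_camera': array([[-6.12012441e-04, -9.58152967e-01, -2
[... 344 characters left out ...]
04646687e-01,  9.65761791e-02,  1.56389884e+00,
       -7.92365391e-06,  1.35308334e+00]), 'joint_velocities': array([ 1.73107398e-03, -5.99537332e-05,  1.32830400e-03, -1.57969752e-04,
        1.27470817e-03, -1.08773307e-03]), 'joint_torque': array([ 7.68310303e-03, -5.58213258e+01,  5.04716420e+01,  1.31548897e-02,
       -1.99079941e-04,  2.09245080e-06]), 'tool_pos': array([ 261.90243276, -539.50187772,  230.61196354]), 'tool_rot': array([-3.06061780e+00, -7.03459170e-01,  2.75548472e-05]), 'contact_force': array([-0.11515124,  0.64563053, -0.08986572]), 'wrist_torque': array([0.0378734 , 0.05905883, 0.0393006 ]), 'gripper_force': 0.0, 'finger_gap': 85.45713412478119} 18.700000000000003
```

View pics/a1.png

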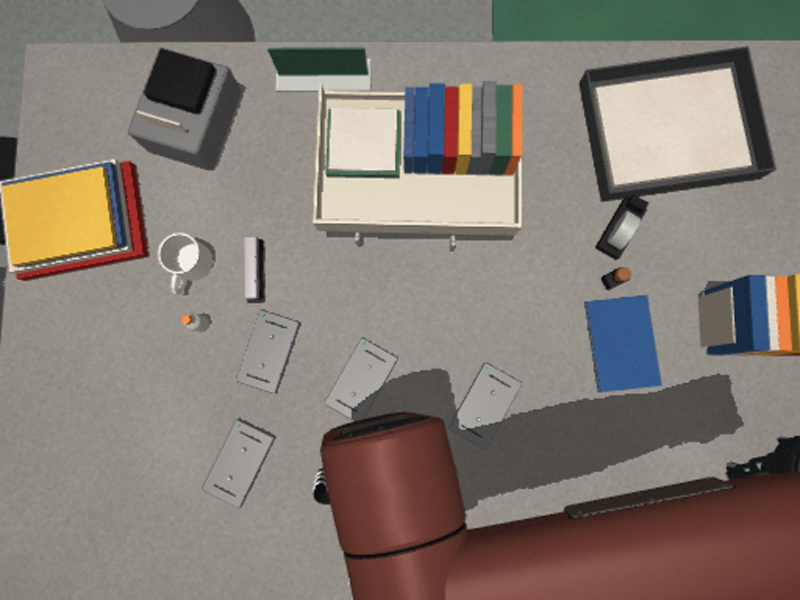

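View pics/a2.png

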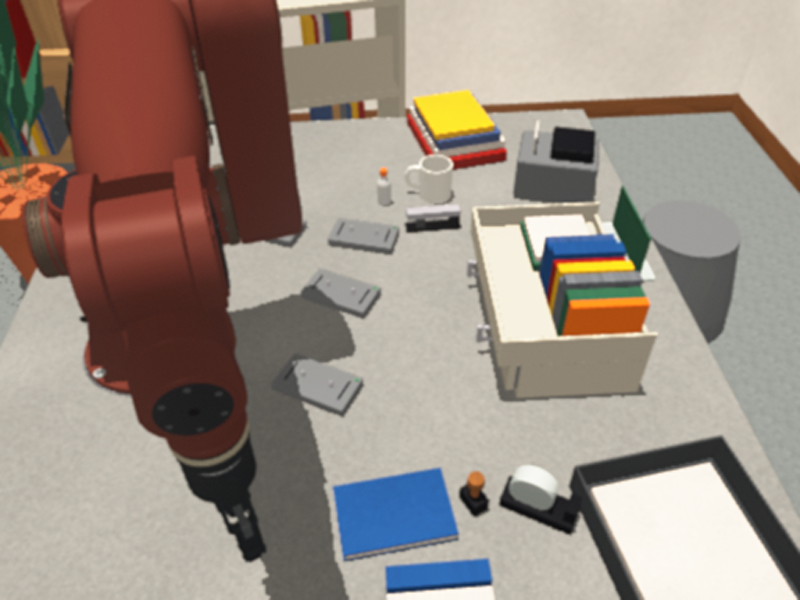

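Four charger look-alikes in the top view (800x600 pixels): A (268,350), B (362,378), C (489,400) and D (239,462). Next I compute their distances from the base and view enlarged crops.

```bash
python3 - <<'E'
from h import *
k=.64
for n,p in dict(A=(268,350),B=(362,378),C=(489,400),D=(239,462)).items():
    P=onz('top',p[0]*k,p[1]*k,20);print(n,P,np.hypot(*P[:2]))
im=cv2.imread('pics/top.png')
a=cv2.resize(im[190:260,145:205],None,fx=8,fy=8,interpolation=2)  # charger A
b=cv2.resize(im[130:165,190:345],None,fx=5,fy=5,interpolation=2)
cv2.imwrite('pics/cA.png',a);cv2.imwrite('pics/cB.png',b)
E
```

```text
A [438. 294.  20.] 527.5225113679984
B [384.3 106.3  20. ] 398.73071113221266
C [ 343.8 -142.5   20. ] 372.1621823882701
D [220.1 343.3  20. ] 407.79762137609384
```

View pics/cA.png

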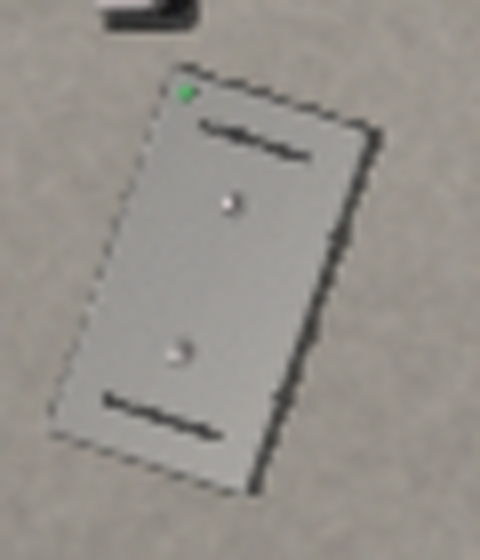

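View pics/cB.png

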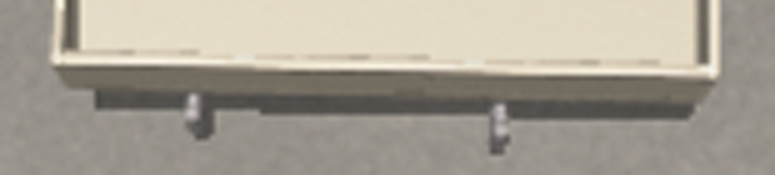

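A fits: at 527 mm it is the farthest, and the crop confirms a grey slab with two pegs at crop (232,203) and (180,352). The other crop shows the wide handle on the right, with its top near crop (500,108) and its foot near (497,148), and the narrow handle on the left at about (195,100–133).

```bash
python3 - <<'E'
from h import *
f=lambda p,z:onz('top',190+p[0]/5-.4,130+p[1]/5-.4,z)
print('rim',f((57,60),155),f((715,73),155))
print('wide',f((500,108),74),f((497,150),26),'narrow',f((194,97),74),f((203,135),26))
g=lambda p,z:onz('top',145+p[0]/8-.4,190+p[1]/8-.4,z)
print('pegs',g((232,202),32),g((180,351),32))
print('corn',*[g(p,20) for p in((177,68),(377,132),(252,488),(52,432))])
im=cv2.imread('pics/side.png');cv2.imwrite('pics/s.png',cv2.resize(im[150:240,280:360],None,fx=6,fy=6,interpolation=2))
print(tool())
E
```

```text
rim [665.9 188.3 155. ] [ 659.4 -185.7  155. ]
wide [657.5 -68.9  74. ] [641.7 -69.8  26. ] narrow [663.6 116.6  74. ] [650.6 114.7  26. ]
pegs [465.5 285.9  32. ] [408.2 304.   32. ]
corn [518.8 311.8  20. ] [494.1 232.7  20. ] [356.4 277.1  20. ] [377.1 355.3  20. ]
[[ 8.99646566e-01  4.36618802e-01 -2.79836896e-04  2.61902433e+02]
 [ 4.36618823e-01 -8.99645878e-01  1.13917644e-03 -5.39501878e+02]
 [ 2.45631742e-04 -1.14703823e-03 -9.99999312e-01  2.30611964e+02]
 [ 0.00000000e+00  0.00000000e+00  0.00000000e+00  1.00000000e+00]]
```

View pics/s.png

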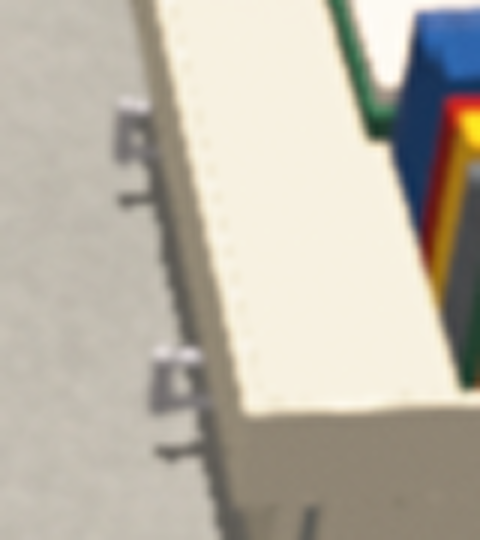

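```bash
python3 - <<'E'
from h import *
for p,z in(((160,350),74),((158,410),26)): print(onz('side',280+p[0]/6-.4,150+p[1]/6-.4,z))
o1,d1=ray('top',190+498.5/5-.4,130+129/5-.4);o2,d2=ray('side',280+159/6-.4,150+380/6-.4)
A=np.c_[d1,-d2];s=np.linalg.lstsq(A,o2-o1,rcond=None)[0];print(o1+s[0]*d1,o2+s[1]*d2)
H=np.array([651,-70,50.])
yaw=np.radians(-1);c,s_=np.cos(yaw),np.sin(yaw);ex=np.array([c,s_,0]);ey=np.array([-s_,c,0]);ez=np.array([0,0,1.])
def ori(a): # tool z leaned toward unit, tool x up/forward
    z=np.sin(a)*ex-np.cos(a)*ez; y=-ey; return np.c_[np.cross(y,z),y,z]
Rt=ori(np.radians(42));print(Rt)
T=tool()
for back in(110,):
    P=H+Rt[:,2]*18.7-Rt[:,2]*back; print(P,move(P,Rt))
E
```

```text
[640.4 -72.3  74. ]
[643.4 -68.4  26. ]
[649.61873876 -69.30270421  50.86631593] [642.12219497 -69.32936441  49.21239178]
[[ 0.74303164 -0.01745241  0.66902869]
 [-0.01296967 -0.9998477  -0.01167794]
 [ 0.66913061 -0.         -0.74314483]]
[589.91768019 -68.93380414 117.84912257] (array([ 0.5005, -0.28  ,  0.1132]), array([-9.92, 41.21, 25.64]))
```

Call:
arm_command:
  motion:
    - {"dx": 0.495,"dy": -0.28,"dz": 0.113,"ax": -9.92,"ay": 41.21,"az": 25.64,"jaw": 0.3}
    - {"dx": 0.495,"dy": -0.28,"dz": 0.113,"ax": -9.92,"ay": 41.21,"az": 25.64,"jaw": 0.3}
    - {"dx": 0.495,"dy": -0.28,"dz": 0.113,"ax": -9.92,"ay": 41.21,"az": 25.64,"jaw": 0.3}
    - {"dx": 0.495,"dy": -0.28,"dz": 0.113,"ax": -9.92,"ay": 41.21,"az": 25.64,"jaw": 0.3}
    - {"dx": 0.495,"dy": -0.28,"dz": 0.113,"ax": -9.92,"ay": 41.21,"az": 25.64,"jaw": 0.3}
    - {"dx": 0.495,"dy": -0.28,"dz": 0.113,"ax": -9.92,"ay": 41.21,"az": 25.64,"jaw": 0.3}
    - {"dx": 0.495,"dy": -0.28,"dz": 0.113,"ax": -9.92,"ay": 41.21,"az": 25.64,"jaw": 0.3}
    - {"dx": 0.495,"dy": -0.28,"dz": 0.113,"ax": -9.92,"ay": 41.21,"az": 25.64,"jaw": 0.3}
    - {"dx": 0.495,"dy": -0.28,"dz": 0.113,"ax": -9.92,"ay": 41.21,"az": 25.64,"jaw": 0.3}
    - {"dx": 0.495,"dy": -0.28,"dz": 0.113,"ax": -9.92,"ay": 41.21,"az": 25.64,"jaw": 0.3}
    - {"dx": 0.495,"dy": -0.28,"dz": 0.113,"ax": -9.92,"ay": 41.21,"az": 25.64,"jaw": 0.3}
    - {"dx": 0.495,"dy": -0.28,"dz": 0.113,"ax": -9.92,"ay": 41.21,"az": 25.64,"jaw": 0.3}

```text
t: 1.6
tool_pos: [597.5, -74.8, 116.5]
tool_rot: [2.935, -0.022, 1.109]
contact_force: [-0.0, -0.6, 0.2]
finger_gap: 60.3
gripper_force: 0.0
```

```bash
python3 - <<'E'
from h import *
T=tool();np.save('T1.npy',T);im=vision.capture('wrist');cv2.imwrite('pics/w1.png',im);cv2.imwrite('pics/w1b.png',cv2.resize(im,(800,600),interpolation=2))
print(T.round(3));b=bot.read_state();print(b['qpos'].round(2),b['finger_gap'],b['t'],b['contact_force'])
print('pred',proj('wrist',[646,-70,74],T)*1.5625,proj('wrist',[646,-70,26],T)*1.5625)
E
```

```text
[[ 7.50000e-01 -1.40000e-02  6.61000e-01  5.97524e+02]
 [-1.20000e-02 -1.00000e+00 -9.00000e-03 -7.47780e+01]
 [ 6.62000e-01 -1.00000e-03 -7.50000e-01  1.16476e+02]
 [ 0.00000e+00  0.00000e+00  0.00000e+00  1.00000e+00]]
[-0.51 -0.84 -1.05  0.71  0.32  2.76] 59.660567305312775 1.65 [-0.11396746 -0.13530156  0.21512462]
pred [395.34477249 301.40654834] [397.70120079 336.06092684]
```

View pics/w1b.png

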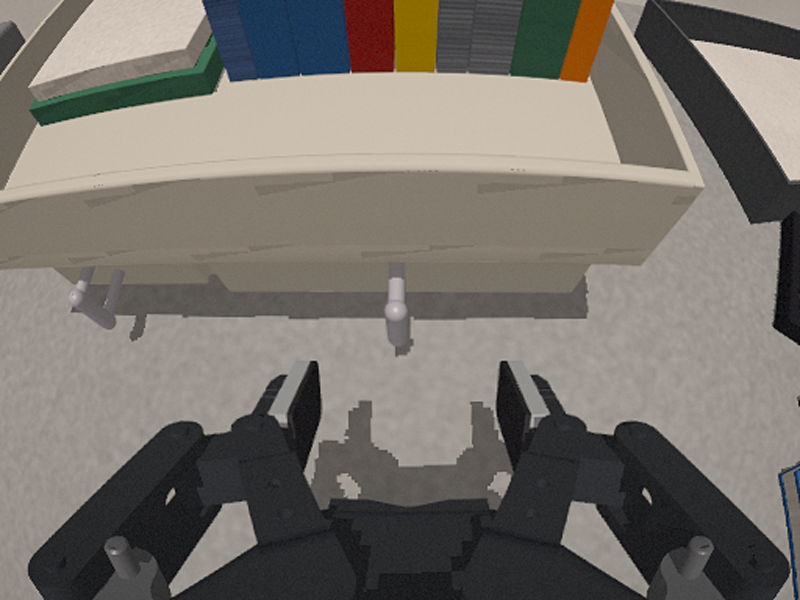

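The wrist view has the wide handle's bar between the fingers, with its top near (395,312) and its foot near (398,347). That is about 4 mm nearer than predicted, so I take x≈642. Joint 2 is at its limit, so I will straighten the tool up while pulling.

```bash
cat >> h.py <<'E'
def ori(adeg,yawdeg=-1,flip=1):
    a=np.radians(adeg);y=np.radians(yawdeg);c,s=np.cos(y),np.sin(y)
    ex=np.array([c,s,0]);ey=np.array([-s,c,0]);ez=np.array([0,0,1.])
    z=np.sin(a)*ex-np.cos(a)*ez;yy=-ey*flip
    return np.c_[np.cross(yy,z),yy,z]
E
python3 - <<'E'
from h import *
T=np.load('T1.npy')
for x in(640,642,645):print(x,proj('wrist',[x,-70,74],T)*1.5625,proj('wrist',[x,-70,26],T)*1.5625)
Rt=ori(40);H=np.array([642,-70,50.]);print(move(H+Rt[:,2]*18.7,Rt))
E
```

```text
640 [395.39639641 313.33952972] [397.77687106 346.21424441]
642 [395.3784344  309.33280069] [397.75114054 342.81288686]
645 [395.35290918 303.37712918] [397.71349689 337.74250039]
(array([-0.0114, -0.0064,  0.0981]), array([-0.11, -1.44,  0.02]))
```

Call:
arm_command:
  motion:
    - {"dx": -0.011,"dy": -0.0064,"dz": 0.03,"ay": -1.4,"jaw": 0.3}
    - {"dx": -0.011,"dy": -0.0064,"dz": 0.05,"ay": -1.4,"jaw": 0.3}
    - {"dx": -0.011,"dy": -0.0064,"dz": 0.05,"ay": -1.4,"jaw": 0.3}

```text
invalid input
```

```bash
python3 - <<'E'
from h import *
Rt=ori(40);H=np.array([641.5,-70,50.]);print(move(H+Rt[:,2]*18.7,Rt),bot.read_state()['qpos'].round(2))
E
```

```text
(array([-0.0118, -0.0064,  0.0978]), array([-0.11, -1.44,  0.02])) [-0.51 -0.84 -1.05  0.71  0.32  2.76]
```

Call:
arm_command:
  motion:
    - {"dx": -0.011,"dy": -0.0064,"dz": 0.03,"ax": 0,"ay": -1.4,"az": 0,"jaw": 0.3}
    - {"dx": -0.011,"dy": -0.0064,"dz": 0.05,"ax": 0,"ay": -1.4,"az": 0,"jaw": 0.3}
    - {"dx": -0.011,"dy": -0.0064,"dz": 0.05,"ax": 0,"ay": -1.4,"az": 0,"jaw": 0.3}

```text
t: 2.02
tool_pos: [621.7, -70.2, 70.2]
tool_rot: [2.95, -0.027, 1.07]
contact_force: [0.0, 0.5, 0.0]
finger_gap: 60.4
gripper_force: 0.0
```

```bash
python3 - <<'E'
from h import *
Rt=ori(40);H=np.array([641.5,-70,50.]);print(move(H+Rt[:,2]*18.7,Rt),bot.read_state()['qpos'].round(2))
E
```

```text
(array([ 0.0023, -0.0004,  0.0468]), array([-0.12,  0.13, -0.09])) [-0.46 -0.64 -1.    0.56  0.28  2.79]
```

Call:
arm_command:
  motion:
    - {"dx": 0.002,"dy": 0,"dz": 0.03,"ax": 0,"ay": 0,"az": 0,"jaw": 0.3}
    - {"dx": 0.002,"dy": 0,"dz": 0.047,"ax": 0,"ay": 0,"az": 0,"jaw": 0.3}
    - {"dx": 0.002,"dy": 0,"dz": 0.047,"ax": 0,"ay": 0,"az": 0,"jaw": 0.6}
    - {"dx": 0.002,"dy": 0,"dz": 0.047,"ax": 0,"ay": 0,"az": 0,"jaw": 1}
    - {"dx": 0.002,"dy": 0,"dz": 0.047,"ax": 0,"ay": 0,"az": 0,"jaw": 1}
    - {"dx": 0.002,"dy": 0,"dz": 0.047,"ax": 0,"ay": 0,"az": 0,"jaw": 1}
    - {"dx": 0.002,"dy": 0,"dz": 0.047,"ax": 0,"ay": 0,"az": 0,"jaw": 1}

```text
t: 2.9
tool_pos: [655.2, -69.4, 38.8]
tool_rot: [2.947, -0.022, 1.077]
contact_force: [-1.5, 2.5, 6.5]
finger_gap: 9.0
gripper_force: 58.8
```

```bash
python3 - <<'E'
from h import *
T=tool();g=T[:3,3]-18.7*T[:3,2];print(g)
ex=np.array([np.cos(-.0175),np.sin(-.0175),0])
for d,a in((50,40),(80,30),(120,20),(150,15),(180,12)):
    Rt=ori(a);print(d,a,move(g-ex*d+Rt[:,2]*18.7,Rt))
E
```

```text
[643.09653876 -69.19511275  53.0489549 ]
50 40 (array([-0.0383, -0.0001, -0.0323]), array([-0.14, -0.17,  0.09]))
80 30 (array([-0.0644, -0.0002, -0.0519]), array([ -0.14, -10.17,   0.1 ]))
120 20 (array([-0.0981, -0.0003, -0.0786]), array([ -0.13, -20.17,   0.12]))
150 15 (array([-0.1226, -0.0004, -0.0985]), array([ -0.12, -25.17,   0.12]))
180 12 (array([-0.1464, -0.0005, -0.1183]), array([ -0.12, -28.17,   0.12]))
```

Call:
arm_command:
  motion:
    - {"dx": -0.015,"dy": 0,"dz": -0.013,"ax": 0,"ay": 0,"az": 0,"jaw": 1}
    - {"dx": -0.027,"dy": 0,"dz": -0.0225,"ax": 0,"ay": 0,"az": 0,"jaw": 1}
    - {"dx": -0.0383,"dy": 0,"dz": -0.0323,"ax": 0,"ay": 0,"az": 0,"jaw": 1}
    - {"dx": -0.0514,"dy": 0,"dz": -0.042,"ax": 0,"ay": -5,"az": 0,"jaw": 1}
    - {"dx": -0.0644,"dy": 0,"dz": -0.0519,"ax": 0,"ay": -10,"az": 0,"jaw": 1}
    - {"dx": -0.0813,"dy": 0,"dz": -0.0653,"ax": 0,"ay": -15,"az": 0,"jaw": 1}
    - {"dx": -0.0981,"dy": 0,"dz": -0.0786,"ax": 0,"ay": -20,"az": 0,"jaw": 1}

```text
t: 3.78
tool_pos: [526.9, -66.9, 33.1]
tool_rot: [3.094, -0.024, 0.539]
contact_force: [4.5, -1.6, -13.4]
finger_gap: 9.3
gripper_force: 58.8
```

```bash
python3 - <<'E'
from h import *
s=bot.read_state();T=tool();g=T[:3,3]-18.7*T[:3,2];print(g,s['qpos'].round(2),s['wrist_torque'])
ex=np.array([np.cos(-.0175),np.sin(-.0175),0])
for a in(18,15,12):
    Rt=ori(a);G=np.array([643.1,-69.2,53])-ex*178;print(a,move(G+Rt[:,2]*18.7,Rt))
E
```

```text
[520.57281467 -66.84209545  50.66383606] [-0.46 -0.52 -0.86  0.92  0.15  2.72] [-0.32014561  0.25467342  0.07000858]
18 (array([-0.052 ,  0.0001, -0.0209]), array([-0.16, -1.75,  0.1 ]))
15 (array([-0.0529,  0.0001, -0.021 ]), array([-0.15, -4.75,  0.1 ]))
12 (array([-0.0539,  0.0001, -0.0211]), array([-0.15, -7.75,  0.11]))
```

Call:
arm_command:
  motion:
    - {"dx": -0.0135,"dy": 0,"dz": -0.005,"ax": 0,"ay": -2,"az": 0,"jaw": 1}
    - {"dx": -0.027,"dy": 0,"dz": -0.01,"ax": 0,"ay": -4,"az": 0,"jaw": 1}
    - {"dx": -0.041,"dy": 0,"dz": -0.015,"ax": 0,"ay": -6,"az": 0,"jaw": 1}
    - {"dx": -0.054,"dy": 0,"dz": -0.02,"ax": 0,"ay": -7.75,"az": 0,"jaw": 1}
    - {"dx": -0.054,"dy": 0,"dz": -0.02,"ax": 0,"ay": -7.75,"az": 0,"jaw": 1}
    - {"dx": -0.054,"dy": 0,"dz": -0.02,"ax": 0,"ay": -7.75,"az": 0,"jaw": 0.4}
    - {"dx": -0.054,"dy": 0,"dz": -0.02,"ax": 0,"ay": -7.75,"az": 0,"jaw": 0.4}
    - {"dx": -0.054,"dy": 0,"dz": -0.02,"ax": 0,"ay": -7.75,"az": 0,"jaw": 0.4}

```text
t: 4.78
tool_pos: [472.4, -67.0, 36.0]
tool_rot: [3.122, -0.023, 0.34]
contact_force: [-0.3, 0.4, 0.4]
finger_gap: 51.1
gripper_force: 0.0
```

```bash
python3 - <<'E'
from h import *
s=bot.read_state();T=tool();g=T[:3,3]-18.7*T[:3,2];print(g,s['qpos'].round(2),s['contact_force'])
Rt=ori(0);print(move([470,-68,170],Rt))
E
```

```text
[468.34466463 -66.93871088  54.27358917] [-0.48 -0.55 -0.84  1.08  0.1   2.69] [-0.34438008  0.41336196  0.36733342]
(array([ 0.0266,  0.001 , -0.1313]), array([ -0.04, -12.44,   0.14]))
```

Call:
arm_command:
  motion:
    - {"dx": 0.01,"dy": 0,"dz": -0.06,"ax": 0,"ay": -4,"az": 0,"jaw": 0}
    - {"dx": 0.026,"dy": 0,"dz": -0.12,"ax": 0,"ay": -12.4,"az": 0,"jaw": 0}
    - {"dx": 0.088,"dy": 0,"dz": -0.16,"ax": 0,"ay": -12.4,"az": 0,"jaw": 0}
    - {"dx": 0.088,"dy": 0,"dz": -0.16,"ax": 0,"ay": -12.4,"az": 0,"jaw": 0}
    - {"dx": 0.088,"dy": 0,"dz": -0.16,"ax": 0,"ay": -12.4,"az": 0,"jaw": 0}

```text
t: 5.4
tool_pos: [524.6, -67.8, 210.9]
tool_rot: [-3.141, 0.023, -0.001]
contact_force: [-0.3, 0.3, -0.3]
finger_gap: 85.2
gripper_force: 0.0
```

```bash
python3 - <<'E'
from h import *
T=tool();np.save('T2.npy',T);im=vision.capture('wrist');cv2.imwrite('pics/w2.png',im);cv2.imwrite('pics/w2b.png',cv2.resize(im,(800,600),interpolation=2))
print(T.round(3));print(bot.read_state()['qpos'].round(2))
E
```

```text
[[ 1.00000e+00 -1.50000e-02  0.00000e+00  5.24595e+02]
 [-1.50000e-02 -1.00000e+00  1.00000e-03 -6.77900e+01]
 [ 0.00000e+00 -1.00000e-03 -1.00000e+00  2.10853e+02]
 [ 0.00000e+00  0.00000e+00  0.00000e+00  1.00000e+00]]
[-0.38 -0.12 -0.16  1.53  0.    2.78]
```

View pics/w2b.png

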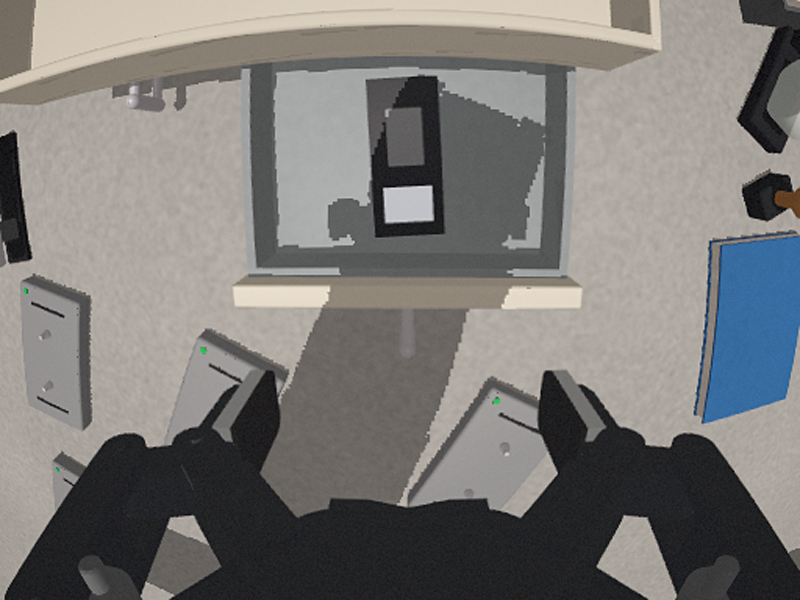

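The drawer is open. The scanner's top face has corners at about (366,80), (437,76), (444,233) and (376,238), and charger A's pegs show at the left at (44,335) and (47,385).

```bash
python3 - <<'E'
from h import *
T=np.load('T2.npy');w=lambda u,v,z:onz('wrist',u/1.5625,v/1.5625,z,T)
P=[w(u,v,64) for u,v in((366,80),(437,76),(444,233),(376,238))];P=np.array(P);print(P)
c=P.mean(0);d=(P[0]+P[1]-P[2]-P[3])/2;yaw=np.degrees(np.arctan2(d[1],d[0]));print(c,np.linalg.norm(d),yaw)
print('rim',w(407,45,90),'handle',w(407,345,50))
pg=w(43,334,32),w(46,385,32);print('pegs',pg)
Rt=ori(0,yaw)
for z in(120,33): print(z,move([c[0],c[1],z],Rt))
E
```

```text
[[648.8 -44.2  64. ]
 [650.5 -87.6  64. ]
 [551.6 -91.   64. ]
 [549.  -48.1  64. ]]
[599.975 -67.725  64.   ] 99.41702570485597 2.1040320199609592
rim [664.3 -69.6  90. ] handle [470.1 -66.4  50. ]
pegs (array([467.6, 281.7,  32. ]), array([411.9, 299.2,  32. ]))
120 (array([ 0.0768, -0.0008,  0.0895]), array([-0.08,  0.09, -2.95]))
33 (array([ 0.0769, -0.0007,  0.1765]), array([-0.08,  0.09, -2.95]))
```

Call:
arm_command:
  motion:
    - {"dx": 0.063,"dy": 0,"dz": 0.03,"ax": 0,"ay": 0,"az": -2.9,"jaw": 0.15}
    - {"dx": 0.064,"dy": -0.0005,"dz": 0.08,"ax": 0,"ay": 0,"az": -2.9,"jaw": 0.15}
    - {"dx": 0.065,"dy": -0.0005,"dz": 0.12,"ax": 0,"ay": 0,"az": -2.9,"jaw": 0.15}
    - {"dx": 0.065,"dy": -0.0005,"dz": 0.155,"ax": 0,"ay": 0,"az": -2.9,"jaw": 0.15}
    - {"dx": 0.065,"dy": -0.0005,"dz": 0.174,"ax": 0,"ay": 0,"az": -2.9,"jaw": 0.15}
    - {"dx": 0.065,"dy": -0.0005,"dz": 0.174,"ax": 0,"ay": 0,"az": -2.9,"jaw": 0.15}
    - {"dx": 0.065,"dy": -0.0005,"dz": 0.174,"ax": 0,"ay": 0,"az": -2.9,"jaw": 0.15}

```text
t: 6.32
tool_pos: [588.5, -68.1, 37.1]
tool_rot: [-3.14, -0.056, -0.0]
contact_force: [-0.4, -0.2, 0.5]
finger_gap: 72.7
gripper_force: 0.0
```

```bash
python3 - <<'E'
from h import *
s=bot.read_state();T=tool();print(T.round(3),s['contact_force'],s['finger_gap'])
P=move([588,-68,36.],ori(0,2.1));print(P)
E
```

```text
[[ 9.99000e-01  3.50000e-02  0.00000e+00  5.88461e+02]
 [ 3.50000e-02 -9.99000e-01  1.00000e-03 -6.80760e+01]
 [ 0.00000e+00 -1.00000e-03 -1.00000e+00  3.70980e+01]
 [ 0.00000e+00  0.00000e+00  0.00000e+00  1.00000e+00]] [-0.41158689 -0.18108724  0.49854824] 72.67836422619233
(array([-0.0005, -0.0001,  0.0011]), array([-0.04, -0.01, -0.07]))
```

Call:
arm_command:
  motion:
    - {"dx": 0,"dy": 0,"dz": 0,"ax": 0,"ay": 0,"az": 0,"jaw": 0.5}
    - {"dx": 0,"dy": 0,"dz": 0,"ax": 0,"ay": 0,"az": 0,"jaw": 1}
    - {"dx": 0,"dy": 0,"dz": 0,"ax": 0,"ay": 0,"az": 0,"jaw": 1}
    - {"dx": 0,"dy": 0,"dz": 0,"ax": 0,"ay": 0,"az": 0,"jaw": 1}
    - {"dx": 0,"dy": 0,"dz": 0,"ax": 0,"ay": 0,"az": 0,"jaw": 1}
    - {"dx": 0,"dy": 0,"dz": -0.02,"ax": 0,"ay": 0,"az": 0,"jaw": 1}
    - {"dx": -0.005,"dy": 0,"dz": -0.05,"ax": 0,"ay": 0,"az": 0,"jaw": 1}
    - {"dx": -0.01,"dy": 0,"dz": -0.09,"ax": 0,"ay": 0,"az": 0,"jaw": 1}
    - {"dx": -0.03,"dy": 0,"dz": -0.12,"ax": 0,"ay": 0,"az": 0,"jaw": 1}
    - {"dx": -0.06,"dy": 0,"dz": -0.14,"ax": 0,"ay": 0,"az": 0,"jaw": 1}
    - {"dx": -0.08,"dy": 0,"dz": -0.15,"ax": 0,"ay": 0,"az": 0,"jaw": 1}
    - {"dx": -0.08,"dy": 0,"dz": -0.15,"ax": 0,"ay": 0,"az": 0,"jaw": 1}

```text
t: 7.82
tool_pos: [508.0, -71.0, 187.8]
tool_rot: [-3.141, -0.055, -0.001]
contact_force: [-0.1, 0.3, -1.8]
finger_gap: 42.9
gripper_force: 61.3
```

```bash
python3 - <<'E'
from h import *
s=bot.read_state();T=tool();np.save('T3.npy',T);im=vision.capture('wrist');cv2.imwrite('pics/w3.png',im)
print(T.round(3),s['contact_force'],s['finger_gap'])
# two crops side by side: gripped scanner | charger A region
a=cv2.resize(im[120:384,130:394],(600,600),interpolation=2);cv2.imwrite('pics/w3b.png',a)
for n,Pz in(('p1',[466,283.5,32]),('p2',[410,301,32])):print(n,proj('wrist',Pz,T))
yaw=np.degrees(np.arctan2(17.8,56.5)*-1);print(yaw,s['qpos'].round(2))
E
```

```text
[[ 9.99000e-01  3.50000e-02  1.00000e-03  5.08011e+02]
 [ 3.50000e-02 -9.99000e-01  0.00000e+00 -7.09870e+01]
 [ 1.00000e-03 -0.00000e+00 -1.00000e+00  1.87777e+02]
 [ 0.00000e+00  0.00000e+00  0.00000e+00  1.00000e+00]] [-0.09915365  0.27357222 -1.82119675] 42.90261795037473
p1 [  9.93179507 197.80198338]
p2 [ 10.87698709 232.63909937]
-17.486733656624434 [-0.39 -0.17 -0.25  1.49  0.    2.71]
```

View pics/w3b.png

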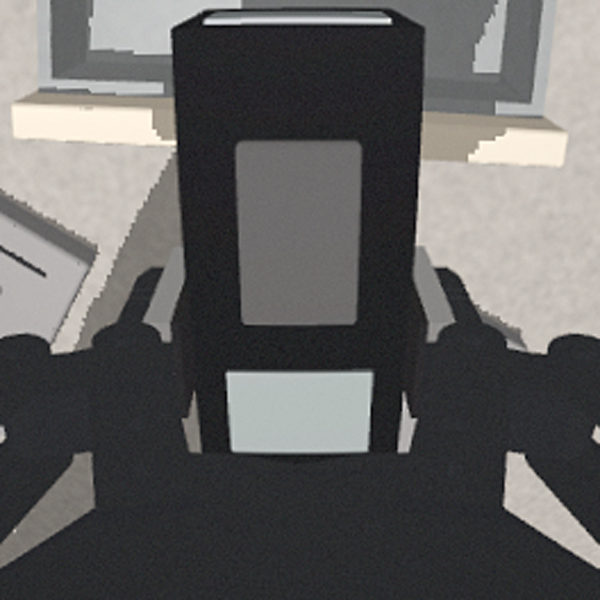

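The scanner is held squarely, with its front top edge at crop (172,30)–(425,28). Joint 6's range means it must go on with yaw about +162°. I will move beside charger A, turning on the way, and measure it from near.

```bash
python3 - <<'E'
from h import *
T=np.load('T3.npy');Ti=np.linalg.inv(T)
for u,v in((172,30),(425,28),(187,400),(413,400)):
    o,d=ray('wrist',130+u*.44-.3,120+v*.44-.3,np.eye(4));print((o+d*(-27-o[2])/d[2]).round(1))
print(move([490,60,200],ori(0,82.1)))
print(move([490,185,190],ori(0,162.1),np.r_[np.c_[ori(0,82.1),[490,60,200]],[[0,0,0,1]]]))
E
```

```text
[ 61.8 -21.3 -27. ]
[ 62.1  22.3 -27. ]
[-15.1 -23.3 -27. ]
[-15.1  24.8 -27. ]
(array([-0.0138, -0.1315, -0.0131]), array([-5.000e-02, -2.000e-02, -8.008e+01]))
(array([ 0.1238, -0.0172,  0.01  ]), array([  0.,   0., -80.]))
```

Call:
arm_command:
  motion:
    - {"dx": -0.005,"dy": -0.03,"dz": -0.01,"ax": 0,"ay": 0,"az": -10,"jaw": 1}
    - {"dx": -0.01,"dy": -0.06,"dz": -0.012,"ax": 0,"ay": 0,"az": -20,"jaw": 1}
    - {"dx": -0.014,"dy": -0.09,"dz": -0.012,"ax": 0,"ay": 0,"az": -30,"jaw": 1}
    - {"dx": -0.014,"dy": -0.12,"dz": -0.012,"ax": 0,"ay": 0,"az": -40,"jaw": 1}
    - {"dx": -0.014,"dy": -0.1315,"dz": -0.012,"ax": 0,"ay": 0,"az": -50,"jaw": 1}
    - {"dx": -0.014,"dy": -0.1315,"dz": -0.012,"ax": 0,"ay": 0,"az": -60,"jaw": 1}
    - {"dx": -0.014,"dy": -0.1315,"dz": -0.012,"ax": 0,"ay": 0,"az": -70,"jaw": 1}
    - {"dx": -0.014,"dy": -0.1315,"dz": -0.012,"ax": 0,"ay": 0,"az": -80,"jaw": 1}
    - {"dx": -0.014,"dy": -0.1315,"dz": -0.012,"ax": 0,"ay": 0,"az": -80,"jaw": 1}

```text
t: 9.0
tool_pos: [489.7, 60.3, 197.5]
tool_rot: [-2.369, -2.059, 0.001]
contact_force: [0.2, 0.0, -2.6]
finger_gap: 43.1
gripper_force: 61.4
```

Call:
arm_command:
  motion:
    - {"dx": 0.03,"dy": -0.005,"dz": 0,"ax": 0,"ay": 0,"az": -10,"jaw": 1}
    - {"dx": 0.06,"dy": -0.01,"dz": 0,"ax": 0,"ay": 0,"az": -20,"jaw": 1}
    - {"dx": 0.09,"dy": -0.017,"dz": 0.01,"ax": 0,"ay": 0,"az": -30,"jaw": 1}
    - {"dx": 0.124,"dy": -0.017,"dz": 0.01,"ax": 0,"ay": 0,"az": -40,"jaw": 1}
    - {"dx": 0.124,"dy": -0.017,"dz": 0.01,"ax": 0,"ay": 0,"az": -50,"jaw": 1}
    - {"dx": 0.124,"dy": -0.017,"dz": 0.01,"ax": 0,"ay": 0,"az": -60,"jaw": 1}
    - {"dx": 0.124,"dy": -0.017,"dz": 0.01,"ax": 0,"ay": 0,"az": -70,"jaw": 1}
    - {"dx": 0.124,"dy": -0.017,"dz": 0.01,"ax": 0,"ay": 0,"az": -80,"jaw": 1}
    - {"dx": 0.124,"dy": -0.017,"dz": 0.01,"ax": 0,"ay": 0,"az": -80,"jaw": 1}

```text
t: 10.12
tool_pos: [489.8, 185.4, 187.7]
tool_rot: [-0.497, -3.099, -0.002]
contact_force: [0.2, -0.2, -2.1]
finger_gap: 43.4
gripper_force: 61.7
```

```bash
python3 - <<'E'
from h import *
s=bot.read_state();T=tool();np.save('T4.npy',T);im=vision.capture('wrist');cv2.imwrite('pics/w4.png',im)
print(T.round(3),s['qpos'].round(2),s['finger_gap'])
q=[proj('wrist',P,T) for P in([467,284,32],[410,302,32])];print(q)
c=np.mean(q,0).astype(int);x0=max(0,min(512-150,c[0]-75));y0=max(0,min(384-150,c[1]-75));print(x0,y0)
cv2.imwrite('pics/w4b.png',cv2.resize(im[y0:y0+150,x0:x0+150],(600,600),interpolation=2))
E
```

```text
[[-9.50000e-01  3.13000e-01 -2.00000e-03  4.89829e+02]
 [ 3.13000e-01  9.50000e-01  1.00000e-03  1.85411e+02]
 [ 3.00000e-03  1.00000e-03 -1.00000e+00  1.87744e+02]
 [ 0.00000e+00  0.00000e+00  0.00000e+00  1.00000e+00]] [ 0.11 -0.13 -0.21  1.49  0.    0.43] 43.41217371124595
[array([345.67739982, 123.62166456]), array([346.18179474,  65.89465748])]
270 19
```

View pics/w4b.png

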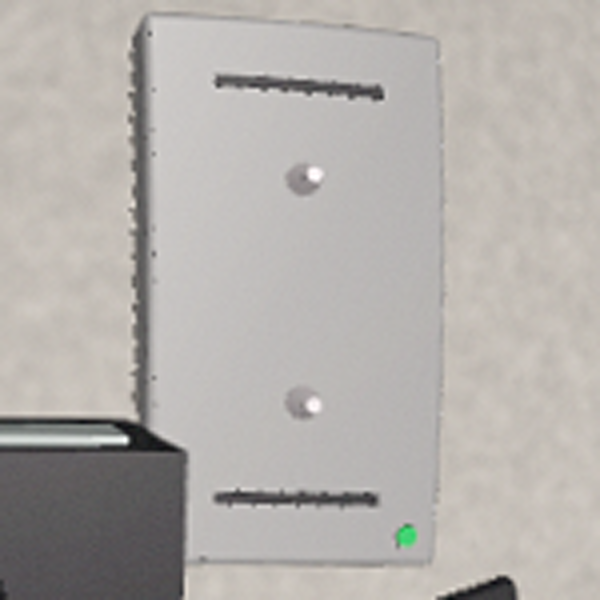

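The crop shows charger A with peg tips at (315,173) and (315,404). The feet are at about (300,180) and (299,403).

```bash
python3 - <<'E'
from h import *
T=np.load('T4.npy');w=lambda u,v,z:onz('wrist',270+u/4-.4,19+v/4-.4,z,T)
a,b=w(315,173,32),w(315,404,32);f=w(300,180,20),w(299,403,20)
print(a,b,np.linalg.norm(a-b),f)
print('corners',w(148,15,20),w(437,38,20),w(433,565,20))
m=(a+b)/2;d=a-b;yaw=np.degrees(np.arctan2(d[1],d[0]));print('tips',m,yaw,'feet',(f[0]+f[1])/2)
Rt=ori(0,yaw)
for z in(187,110,60):
    P=m.copy();P[2]=z;P-=Rt[:,0]*12+Rt[:,1]*.5;print(P,move(P,Rt))
E
```

```text
[406.5 305.6  32. ] [463.8 287.9  32. ] 59.97149322803296 (array([406.7, 304.9,  20. ]), array([464. , 286.9,  20. ]))
corners [353.4 279.9  20. ] [377.  356.7  20. ] [518.3 313.4  20. ]
tips [435.15 296.75  32.  ] 162.8340539405508 feet [435.35 295.9   20.  ]
[446.46787727 292.73059033 187.        ] (array([0.0749, 0.0882, 0.0011]), array([ 0.04, -0.15, -1.17]))
[446.46787727 292.73059033 110.        ] (array([0.0747, 0.0882, 0.0781]), array([ 0.04, -0.15, -1.17]))
[446.46787727 292.73059033  60.        ] (array([0.0746, 0.0881, 0.1281]), array([ 0.04, -0.15, -1.17]))
```

Call:
arm_command:
  motion:
    - {"dx": 0.0247,"dy": 0.03,"dz": 0,"ax": 0,"ay": 0,"az": -1.2,"jaw": 1}
    - {"dx": 0.05,"dy": 0.06,"dz": 0,"ax": 0,"ay": -0.15,"az": -1.2,"jaw": 1}
    - {"dx": 0.0747,"dy": 0.0877,"dz": 0.01,"ax": 0,"ay": -0.15,"az": -1.2,"jaw": 1}
    - {"dx": 0.0747,"dy": 0.0877,"dz": 0.05,"ax": 0,"ay": -0.15,"az": -1.2,"jaw": 1}
    - {"dx": 0.0747,"dy": 0.0877,"dz": 0.09,"ax": 0,"ay": -0.15,"az": -1.2,"jaw": 1}
    - {"dx": 0.0747,"dy": 0.0877,"dz": 0.12,"ax": 0,"ay": -0.15,"az": -1.2,"jaw": 1}
    - {"dx": 0.0747,"dy": 0.0877,"dz": 0.128,"ax": 0,"ay": -0.15,"az": -1.2,"jaw": 1}
    - {"dx": 0.0747,"dy": 0.0877,"dz": 0.128,"ax": 0,"ay": -0.15,"az": -1.2,"jaw": 1}
    - {"dx": 0.0747,"dy": 0.0877,"dz": 0.128,"ax": 0,"ay": -0.15,"az": -1.2,"jaw": 1}

```text
t: 11.3
tool_pos: [446.5, 292.3, 61.9]
tool_rot: [0.46, 3.105, 0.003]
contact_force: [0.5, -0.1, -1.7]
finger_gap: 42.8
gripper_force: 61.9
```

```bash
python3 - <<'E'
from h import *
T=tool();s=bot.read_state();print(T[:3,3],s['contact_force'])
Rt=ori(0,162.8);P=np.array([435.5,296,60])-Rt[:,0]*12-Rt[:,1]*.5;print(move(P,Rt))
E
```

```text
[446.52835087 292.29235563  61.90983182] [ 0.50675935 -0.06350616 -1.66867852]
(array([-0.0004, -0.0002,  0.0019]), array([0.13, 0.12, 0.37]))
```

Aligned within 0.5 mm, so I lower it slowly and watch the force.

Call:
arm_command:
  motion:
    - {"dx": 0,"dy": 0,"dz": 0.005,"ax": 0,"ay": 0,"az": 0,"jaw": 1}
    - {"dx": 0,"dy": 0,"dz": 0.009,"ax": 0,"ay": 0,"az": 0,"jaw": 1}
    - {"dx": 0,"dy": 0,"dz": 0.012,"ax": 0,"ay": 0,"az": 0,"jaw": 1}
    - {"dx": 0,"dy": 0,"dz": 0.015,"ax": 0,"ay": 0,"az": 0,"jaw": 1}
    - {"dx": 0,"dy": 0,"dz": 0.015,"ax": 0,"ay": 0,"az": 0,"jaw": 1}

```text
t: 11.92
tool_pos: [445.3, 291.9, 45.0]
tool_rot: [-0.458, -3.108, -0.001]
contact_force: [-0.4, -0.4, -2.1]
finger_gap: 42.9
gripper_force: 61.9
```

Call:
arm_command:
  motion:
    - {"dx": 0,"dy": 0,"dz": 0.002,"ax": 0,"ay": 0,"az": 0,"jaw": 1}
    - {"dx": 0,"dy": 0,"dz": 0.0035,"ax": 0,"ay": 0,"az": 0,"jaw": 1}
    - {"dx": 0,"dy": 0,"dz": 0.005,"ax": 0,"ay": 0,"az": 0,"jaw": 1}
    - {"dx": 0,"dy": 0,"dz": 0.005,"ax": 0,"ay": 0,"az": 0,"jaw": 1}

```text
t: 12.42
tool_pos: [445.4, 291.9, 40.1]
tool_rot: [0.458, 3.108, 0.001]
contact_force: [0.1, -0.7, -2.6]
finger_gap: 43.3
gripper_force: 61.9
```

Call:
arm_command:
  motion:
    - {"dx": 0,"dy": 0,"dz": 0.0008,"ax": 0,"ay": 0,"az": 0,"jaw": 1}
    - {"dx": 0,"dy": 0,"dz": 0.0016,"ax": 0,"ay": 0,"az": 0,"jaw": 1}
    - {"dx": 0,"dy": 0,"dz": 0.0016,"ax": 0,"ay": 0,"az": 0,"jaw": 1}

```text
t: 12.8
tool_pos: [445.6, 292.0, 39.0]
tool_rot: [0.458, 3.107, 0.001]
contact_force: [-1.3, -1.0, 2.5]
finger_gap: 43.0
gripper_force: 62.4
```

Touchdown at the expected height of 39 mm. I release and lift away.

Call:
arm_command:
  motion:
    - {"dx": 0,"dy": 0,"dz": 0.001,"ax": 0,"ay": 0,"az": 0,"jaw": 0.4}
    - {"dx": 0,"dy": 0,"dz": 0.0005,"ax": 0,"ay": 0,"az": 0,"jaw": 0.2}
    - {"dx": 0,"dy": 0,"dz": 0,"ax": 0,"ay": 0,"az": 0,"jaw": 0.2}
    - {"dx": 0,"dy": 0,"dz": 0,"ax": 0,"ay": 0,"az": 0,"jaw": 0.2}
    - {"dx": 0,"dy": 0,"dz": -0.03,"ax": 0,"ay": 0,"az": 0,"jaw": 0.2}
    - {"dx": 0,"dy": 0,"dz": -0.07,"ax": 0,"ay": 0,"az": 0,"jaw": 0.2}
    - {"dx": 0,"dy": 0,"dz": -0.13,"ax": 0,"ay": 0,"az": 0,"jaw": 0.2}
    - {"dx": 0,"dy": -0.06,"dz": -0.16,"ax": 0,"ay": 0,"az": 0,"jaw": 0.2}
    - {"dx": 0,"dy": -0.06,"dz": -0.16,"ax": 0,"ay": 0,"az": 0,"jaw": 0.2}

```text
t: 13.92
tool_pos: [429.0, 233.1, 201.5]
tool_rot: [0.46, 3.103, 0.003]
contact_force: [0.8, 0.9, -0.8]
finger_gap: 68.1
gripper_force: 0.0
```

```bash
python3 - <<'E'
from h import *
T=tool();np.save('T5.npy',T);im=vision.capture('wrist');cv2.imwrite('pics/w5.png',im);sd=vision.capture('side')
print(T.round(3)[:3,3],bot.read_state()['contact_force'])
a=cv2.resize(im,(400,300),interpolation=3);b=cv2.resize(sd[110:260,180:330],(400,400),interpolation=2)
c=proj('wrist',[435.5,296,40],T).astype(int);x0=max(0,min(372,c[0]-70));y0=max(0,min(244,c[1]-70));print(x0,y0)
d=cv2.resize(im[y0:y0+140,x0:x0+140],(560,560),interpolation=2)
o=np.zeros((560,800,3),np.uint8);o[:,:560]=d;o[:240,560:]=cv2.resize(sd[110:240,200:330],(240,240));o[260:440,560:]=cv2.resize(im,(240,180),interpolation=3);cv2.imwrite('pics/f.png',o)
Rt=ori(0,162.8);ctr=np.array([435.5,296,66])
for sx,sy in((50,-22),(50,22),(-50,22),(-50,-22)):print(((proj('wrist',ctr+Rt[:,0]*sx+Rt[:,1]*sy,T)-[x0,y0]+.4)*4).round())
E
```

```text
[428.975 233.051 201.536] [ 0.4261793   0.68196794 -0.46252873]
249 89
[223.  96.]
[404. 103.]
[375. 497.]
[208. 498.]
```

View pics/f.png

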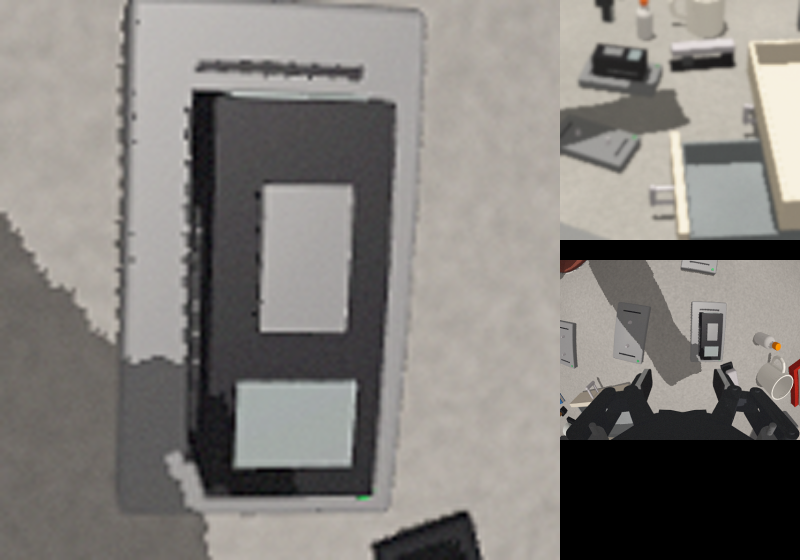

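The scanner sits flat and centred on base A. Its top corners at (215,95), (395,102), (373,495) and (207,495) match the seated prediction within about 2 mm, the drawer is open, and the neighbouring things are in place.

```bash
python3 -c "
from rig import bot
print(bot.close_job())"
```

```text
the job is handed in; nothing more can be done
None
```

I opened the wide drawer about 18 cm, set the barcode scanner on the farthest charging base, flat and lined up over both pegs in the last wrist image, and handed the job in at about 14 s.

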